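# Shim the hanging foot of a butcher's block by feel

### The arm

A 6-joint arm with a two-finger parallel gripper is mounted at the origin on a cart in front of the work surface, level with it; the furniture and walls round the work are solid. World frame = base frame: x ahead of the robot, y to its left, z up, the work surface at z = 0. Lengths are in m, angles in rad, forces in N, time in s.
With the tool pointing down it reaches from about 0.35 to 0.975 m from the base axis. Payload 4.9 kg.
Tool frame: the origin (TCP) lies on the front face of the gripper's body, between the roots of the fingers; the fingertips stand ctrl.finger_overhang ahead of it and the grasp point (between the pads) lies 54 mm ahead of it (ctrl.finger_overhang is the distance from the TCP to the fingertips, in m); z points along the fingers, y is the line along which they close (so a half turn about z gives the same grasp; the last joint's range is limited). The gripper opens to 85 mm and grips with 20 to 120 N. Pads are 22 mm wide; open, the fingers measure 114 mm over their backs; the gripper's body (76 mm by 85 mm) begins 54 mm behind the grasp point. The pads swing forward as they close: fully open they stand 13 mm farther back than shut.
Start: joints at [1.015, 0.053, 1.613, -0, 1.476, -0.119], TCP at [0.264, 0.566, 0.304] pointing down, gripper open.
Joint ranges: [-3.01, 3.01], [-1.01, 2.22], [0.06, 2.58], [-1.02, 4.17], [0.09, 2.62], [-3.14, 3.14]. Speed limits (rad/s): [2.57, 2.57, 3.14, 3.14, 3.14, 3.14].

### API

Orientations are given as a rotation vector (axis times angle).
In Python, from station import ctrl, vision gives the robot as it stands. The module is installed in compiled form; this text tells all that it offers.
- The arm moves only by the tool drive_tool, never from a script. Its argument "rows" is a list of rows, each a list of 2 entries, a list of its own where there are three numbers: the shift along the tool's x, y, z in m, then the turn about the tool's z in rad. A call has 1 to 10 rows; each row shifts and turns the commanded pose from where the row before left it, along the tool's axes as they then stand; what a row does not reach is not made up. A row lasts 1/10 s, in which the tool goes at most 50 mm and 8.59 degrees, less where a joint would pass 70% of its speed; a pose out of reach is approached as far as the arm can. A call with a gripper value outside its range is refused whole. "jaw" is the closure, from 0 (fully open) to 1 (shut), set as the call begins (left out, the last holds). The fingers move at their own pace and stop on an object; "grip_force" is the grip in N (left out, the last holds). Time passes only in rows, so rows that do not move let the fingers close. It gives the time, the measured TCP pose, the force, the opening and the grip force at its end, in the units of the state.
- ctrl.get_obs(): the state, without advancing time (a new reading comes with each control period).
- vision.get_image(name): name is "side" or "top"; returns a dict with "image" (400x640x3 uint8, blue, green, red), "vertical_fov" (degrees; the focal length in pixels is half the picture's height over the tangent of half this angle, whatever the lens; pixels are square), "cx", "cy" (the principal point, pixels), "R" (3x3) and "t" (3): a world point X has camera coordinates R X + t. Camera axes: x right, y down, z forward; pixel columns grow to the right and rows downward; lengths in m; the calibration is good to about 2 mm. A picture is of the moment at which its call begins. There is no depth.
- ctrl.finish_job(): hands the job in; it is judged then, once.
The state is a dict: "t": time; "q": joint angles; "dq": joint speeds; "effort": joint torques, N m; "tool_pos": TCP position; "tool_rot": TCP orientation; "contact_force": force on the tool from outside, world axes, zero at the start; "wrist_torque": the same for the moment, N m; "opening": finger opening in m; "grip_force": force on a finger pad.
Only numpy, scipy, OpenCV 4.12 (cv2) and the standard library are available. Lean on these libraries where they do the work, as an engineer would, in place of code of your own. Each camera call takes 0.05 s, during which the arm holds its last target. There are 200 camera calls.

### The job

The front left foot of the butcher's block (left as seen from the robot) hangs clear of the worktop, so the block rocks. Pick up the tapered wooden spacer, slide it tip first and flat on the worktop straight in under that foot, and stop as soon as you feel it grip, at about 10 N of push, so that it is lightly wedged between worktop and foot but never forced. Let go and leave it wedged there, and leave the other things where they are.

Things in the scene. Friction and masses are not known exactly. Their poses are not given: they have to be found in the camera images.
- block: butcher's block: striped wooden board 180 mm deep (x), 280 mm wide (y), 40 mm thick on four round feet, top 70 mm above the worktop; fixed. Origin at worktop level under its centre; x to its back, y to its left, z up. Its front left foot (32 mm across) hangs 5 to 11 mm above the worktop, how much is not measured; its rubber pad yields about 1 mm per 16 N
- foot_front (a point): point of the worktop straight below the foremost edge of the block's hanging foot, 8 mm behind the board's front face and 26 mm from its left side; axes as the block's. The spacer goes in along +x here, its centre line on y = 0; nothing stands in the way for 120 mm. More than 10 N between spacer and foot is too much
- spacer: tapered wooden spacer, loose, about 90 g, 170 mm long, 24 mm wide. Origin at the middle of its underside; x to the thin tip, z up. From the tip back: 80 mm of taper, 3 mm thick at the tip rising evenly to 13 mm (1 in 8), flat underneath; a 30 mm neck, 13 mm thick; the handle, 60 mm long, 28 mm high. Stays wedged by friction when let go
- spacer_handle (a point): centre of the spacer's handle, 14 mm above its underside, 140 mm behind the tip; axes as the spacer's. Grip it across y (24 mm)
- spacer_tip (a point): middle of the spacer's tip edge on its underside; axes as the spacer's
- mill_mid (a point): middle of the pepper mill, 58 mm across and 150 mm high, standing on the worktop; leave alone
- peeler_mid (a point): middle of the yellow vegetable peeler, 170x25x18 mm, lying on the worktop; leave alone
- spoon_mid (a point): middle of the teaspoon, 130x26x11 mm, lying on the worktop; leave alone
- tin_mid (a point): middle of the tin, 76 mm across and 58 mm high, standing on the block; leave alone
- salt_mid (a point): middle of the salt shaker, 44 mm across and 90 mm high, standing on the block; leave alone

How it is judged:
By the outcome, as a careful person would: the job done as asked, in the order asked, and still so for the second after the job is handed in, with the robot touching nothing.
It also fails if it takes over 64 s, if anything falls off the work surface, if the arm or the gripper's body presses on something with over 40 N, if the wrist force passes 120 N, or if a joint passes its speed limit or range.

## Working session

There is one attempt and no reset: what is moved stays moved. The work goes in short steps, Python scripts to look and compute and a tool call to move; the robot and the scene stay as the last step left them, time stands still between calls to the robot, and variables do not carry over. Pictures are saved under pics/ and viewed, at most 10 in all, crops included, and the job is handed in when it is done.

Besides the shell and the picture viewer there is one more tool, called after "Call:" as a command line: name --argument value ..., lists and objects as JSON in quotes. drive_tool: Moves the arm, as the interface text tells. Its arguments: {"type":"object","properties":{"rows":{"type":"array","items":{"type":"array"}},"jaw":{"type":"number"},"grip_force":{"type":"number"}},"required":["rows"]}

```bash
mkdir -p pics
cat > h.py <<'E'
import numpy as np,cv2
from station import ctrl,vision
def shot(n,f):
    d=vision.get_image(n); cv2.imwrite('pics/'+f,d['image']); return d
def foc(d): return d['image'].shape[0]/2/np.tan(np.radians(d['vertical_fov'])/2)
def ray(d,p,z):
    f=foc(d); R=np.array(d['R']);t=np.array(d['t'])
    v=R.T@np.array([(p[0]-d['cx'])/f,(p[1]-d['cy'])/f,1]); c=-R.T@t
    return c+v*(z-c[2])/v[2]
def proj(d,X):
    c=np.array(d['R'])@X+np.array(d['t']); return foc(d)*c[:2]/c[2]+[d['cx'],d['cy']]
E
python3 - <<'E'
from h import *
for n in('top','side'):
    d=shot(n,n+'0.png'); R=np.array(d['R']); print(n,foc(d),d['cx'],d['cy'],-R.T@d['t'],R.round(3).tolist(), [k for k in d])
o=ctrl.get_obs(); print(o, ctrl.finger_overhang)
E
```

```text
top 506.697363442414 321.5391573028888 202.73051797562795 [ 0.34104733 -0.07519108  1.43577607] [[-0.024, -1.0, -0.007], [-0.984, 0.025, -0.175], [0.176, 0.003, -0.984]] ['image', 'vertical_fov', 'cx', 'cy', 'R', 't']
side 373.0980465529694 326.3229372047866 203.50199893772003 [0.52537641 0.86037258 0.91322894] [[-0.997, -0.078, 0.005], [-0.054, 0.652, -0.757], [0.056, -0.754, -0.654]] ['image', 'vertical_fov', 'cx', 'cy', 'R', 't']
{'t': 0.1, 'q': array([ 1.01499979e+00,  5.33609481e-02,  1.61414699e+00,  1.89787037e-05,
        1.47599298e+00, -1.19002124e-01]), 'dq': array([ 0.00093751, -0.00100127, -0.0027098 , -0.0018818 ,  0.00198338,
       -0.00138851]), 'effort': array([-2.12844693e-04, -3.94905460e+01, -3.71363354e+01, -1.52633365e-04,
        3.93009585e-03, -1.44249634e-05]), 'tool_pos': array([0.26417232, 0.56596237, 0.30274815]), 'tool_rot': array([-6.80535521e-01, -3.06633122e+00,  2.81809113e-03]), 'contact_force': array([ 0.23450396,  0.26063041, -0.04294522]), 'wrist_torque': array([ 0.00418806, -0.01264176,  0.01466654]), 'grip_force': 0.0, 'opening': 0.0854727288084828} 0.0726
```

View pics/top0.png

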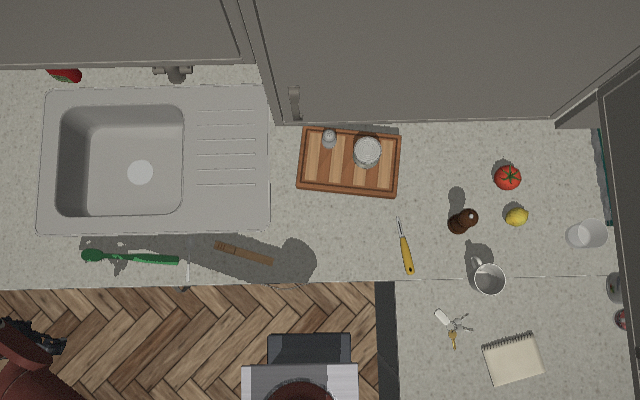

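View pics/side0.png

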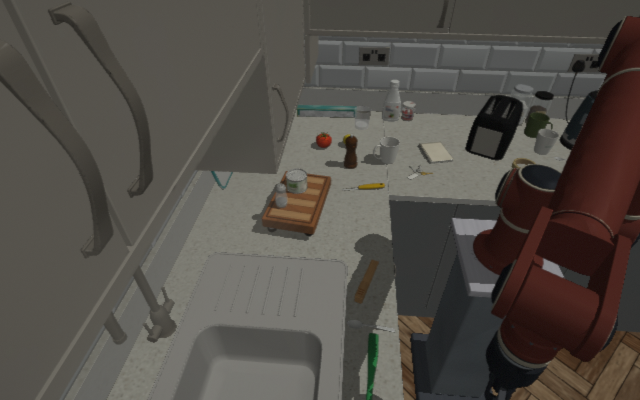

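The top view shows the block at about (300–400, 127–197) and the spacer at (215–273, 241–265). The side view shows the spacer near (367, 281) and the block near (298, 203). I'll zoom in on both.

Run:
```python
import cv2,numpy as np
a=cv2.imread('pics/top0.png');b=cv2.imread('pics/side0.png')
A=cv2.resize(a[115:275,200:410],None,fx=3.8,fy=3.75,interpolation=cv2.INTER_CUBIC)[:600,:800]
def crop(i,x,y,w,h,s): return cv2.resize(i[y:y+h,x:x+w],None,fx=s,fy=s,interpolation=cv2.INTER_CUBIC)
c1=crop(a,205,230,80,45,5);c2=crop(a,290,120,120,85,5)
c3=crop(b,340,250,60,60,5);c4=crop(b,255,160,90,80,6)
def pad(i,h=0,w=0): return cv2.copyMakeBorder(i,0,h-i.shape[0],0,w-i.shape[1],0)
cv2.imwrite('pics/c1.png',np.hstack([crop(a,205,230,80,45,5)[:,:],crop(b,340,255,80,45,5)]))
cv2.imwrite('pics/c4.png',crop(b,255,165,95,75,8))
```

```text
(no output)
```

View pics/c1.png

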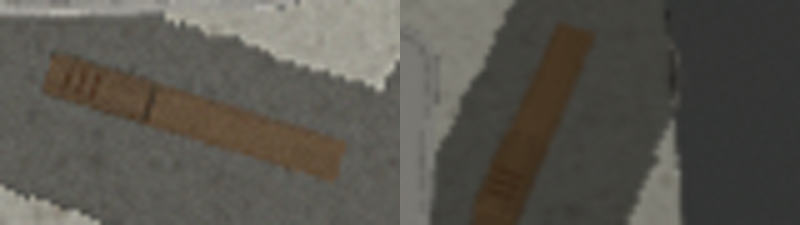

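View pics/c4.png

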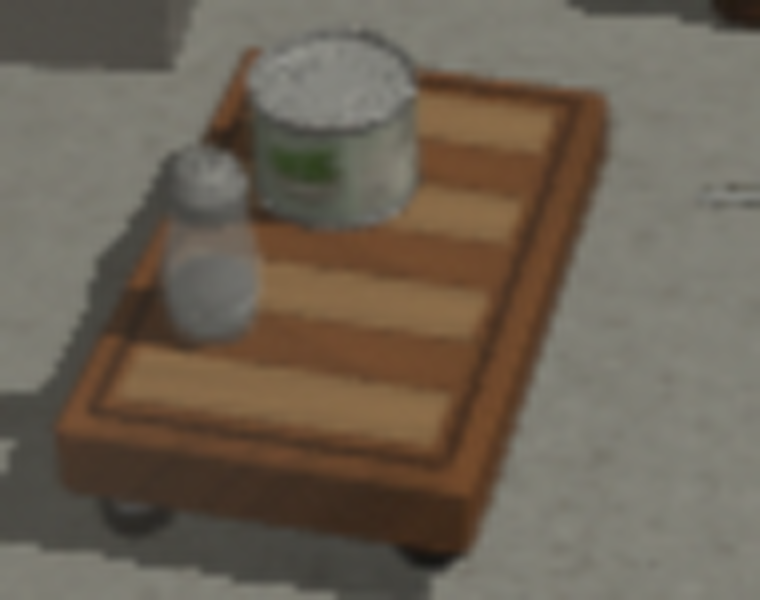

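Crops: the spacer's handle is at the left in the top view (grooves near pixel (221,246)), with its tip at right near (273,263). In the side view, the board's front-left top corner is near (314,227).

```bash
cat > m.py <<'E'
from h import *
def mask(im,roi,smin=75):
    h=cv2.cvtColor(im,cv2.COLOR_BGR2HSV); m=((h[...,0]<22)&(h[...,1]>smin)).astype(np.uint8)
    k=np.zeros_like(m); x,y,w,hh=roi; k[y:y+hh,x:x+w]=m[y:y+hh,x:x+w]
    k=cv2.morphologyEx(k,cv2.MORPH_CLOSE,np.ones((3,3)))
    c=max(cv2.findContours(k,0,1)[0],key=cv2.contourArea); return c
E
python3 - <<'E'
from m import *
for n,rs,rb in(('top',(205,230,80,45),(285,115,130,95)),('side',(345,250,45,60),(255,160,85,80))):
    d=vision.get_image(n)
    c=mask(d['image'],rs); r=cv2.minAreaRect(c); print(n,'spacer',r)
    bp=cv2.boxPoints(r); print(bp.round(1).tolist())
    for z in(0.003,.013,.028): print(z,[ray(d,p,z)[:2].round(4).tolist() for p in bp])
    c=mask(d['image'],rb); hull=cv2.convexHull(c); q=cv2.approxPolyDP(hull,4,True)[:,0]
    print('block',q.tolist())
    for z in(.03,.07): print(z,[ray(d,p,z)[:2].round(4).tolist() for p in q])
E
```

```text
top spacer ((243.34861755371094, 253.00074768066406), (61.217010498046875, 8.347774505615234), 16.821407318115234)
[[212.8000030517578, 248.10000610351562], [215.3000030517578, 240.10000610351562], [273.8999938964844, 257.8999938964844], [271.3999938964844, 265.8999938964844]]
0.003 [[0.4736, 0.2395], [0.4961, 0.233], [0.442, 0.0669], [0.4198, 0.0739]]
0.013 [[0.4727, 0.2373], [0.495, 0.2308], [0.4413, 0.0659], [0.4192, 0.0728]]
0.028 [[0.4713, 0.234], [0.4934, 0.2276], [0.4402, 0.0644], [0.4184, 0.0713]]
block [[303, 126], [399, 135], [395, 197], [297, 188]]
0.03 [[0.8187, -0.023], [0.7844, -0.2993], [0.6029, -0.2789], [0.6358, -0.0028]]
0.07 [[0.8051, -0.0245], [0.7718, -0.2929], [0.5955, -0.2731], [0.6274, -0.0049]]
side spacer ((365.79510498046875, 280.75408935546875), (9.276091575622559, 45.979644775390625), 23.629379272460938)
[[352.29998779296875, 300.0], [370.79998779296875, 257.79998779296875], [379.29998779296875, 261.6000061035156], [360.79998779296875, 303.70001220703125]]
0.003 [[0.4955, 0.2265], [0.4408, 0.0631], [0.4141, 0.0763], [0.4711, 0.237]]
0.013 [[0.4958, 0.2334], [0.4417, 0.0718], [0.4154, 0.0849], [0.4717, 0.2438]]
0.028 [[0.4963, 0.2439], [0.4431, 0.085], [0.4172, 0.0979], [0.4726, 0.2541]]
block [[330, 177], [313, 233], [263, 225], [262, 216], [286, 171]]
0.03 [[0.5986, -0.3192], [0.633, -0.0058], [0.8059, -0.0297], [0.8186, -0.0737], [0.7778, -0.3444]]
0.07 [[0.5953, -0.2658], [0.6281, 0.0334], [0.7932, 0.0106], [0.8053, -0.0314], [0.7663, -0.2899]]
```

Run:
```python
from m import *
yaw0=np.radians(-6.9)
def fit(n,rb,c0,zs):
    d=vision.get_image(n); im=d['image']
    c=mask(im,rb); hull=np.zeros(im.shape[:2],np.uint8); cv2.drawContours(hull,[cv2.convexHull(c)],-1,1,-1)
    c=mask(im,rb)[:,0].astype(float); cen=c.mean(0)
    hullc=cv2.convexHull(c.astype(np.float32))
    out={}
    ux=np.array([np.cos(yaw0),np.sin(yaw0)]);uy=np.array([-ux[1],ux[0]])
    for name,z in zs.items():
        P=np.array([ray(d,p,z)[:2] for p in c])-c0
        a,b=P@ux,P@uy
        H={'front':(-a,b,.12,.09),'back':(a,b,.12,.09),'left':(b,a,.07,.14),'right':(-b,a,.07,.14)}[name]
        val,t,lim,half=H
        s=(abs(t)<lim)&(abs(val-half)<.025)&(np.array([cv2.pointPolygonTest(hullc,(float(p[0]),float(p[1])),True) for p in c])<1.5)
        k=np.polyfit(t[s],val[s],1); r=val[s]-np.polyval(k,t[s])
        out[name]=k; print(n,name,s.sum(),'slope deg',np.degrees(np.arctan(k[0])).round(2),'off',k[1].round(4),'rms',r.std().round(4))
c0=np.array([.70,-.152])
fit('top',(285,115,130,95),c0,dict(front=.03,back=.07,left=.07,right=.07))
fit('side',(255,160,85,80),c0,dict(front=.07,left=.03))
```

```text
top front 84 slope deg -0.86 off 0.0835 rms 0.0008
top back 85 slope deg 0.73 off 0.0901 rms 0.0009
top left 48 slope deg -1.01 off 0.1409 rms 0.0008
top right 49 slope deg 0.95 off 0.1349 rms 0.0008
side front 44 slope deg -0.23 off 0.0957 rms 0.0015
side left 40 slope deg -1.95 off 0.1378 rms 0.0014
```

Call:
drive_tool --rows '[[[0, 0, 0.005], 0.1457], [[0, 0, 0.01], 0.1457], [[0, 0, 0.01], 0.1457], [[0, 0, 0.01], 0.1457], [[0, 0, 0.01], 0.1457], [[0, 0, 0.01], 0.1457], [[0, 0, 0.01], 0.1457], [[0, 0, 0.01], 0.1457], [[0, 0, 0.005], 0.1457], [[0, 0, 0], 0.1457]]' --jaw 0.68

```text
t: 1.3
tool_pos: [0.2641, 0.5658, 0.2224]
tool_rot: [2.554, 1.827, -0.003]
contact_force: [-0.1, -0.5, -0.4]
opening: 0.0267
grip_force: 0.0
```

```bash
cat > s.py <<'E'
from h import *
from scipy.spatial.transform import Rotation as Ro
import sys
o=ctrl.get_obs(); R=Ro.from_rotvec(o['tool_rot']).as_matrix()
print('t',o['t'],'pos',o['tool_pos'].round(4),'F',o['contact_force'].round(2),'T',o['wrist_torque'].round(2),'open',round(o['opening'],4),'grip',o['grip_force'],'q',o['q'].round(2),'over',ctrl.finger_overhang)
print('x yaw',np.degrees(np.arctan2(R[1,0],R[0,0])).round(2),'y yaw',np.degrees(np.arctan2(R[1,1],R[0,1])).round(2),'z',R[:,2].round(4))
if len(sys.argv)>3: print('shift in tool',(R.T@(np.array(list(map(float,sys.argv[1:4])))-o['tool_pos'])).round(4))
E
python3 s.py .473 .2017 .1
```

```text
t 1.3 pos [0.2641 0.5658 0.2224] F [-0.14 -0.5  -0.37] T [ 0.02 -0.03  0.01] open 0.0267 grip 0.0 q [1.02 0.11 1.69 0.   1.34 1.34] over 0.0726
x yaw 71.15 y yaw -18.85 z [-0.0013 -0.002  -1.    ]
shift in tool [-0.2768  0.3154  0.1229]
```

Call:
drive_tool --rows '[[[-0.015, 0.018, 0], 0], [[-0.03, 0.034, 0], 0], [[-0.03, 0.034, 0.005], 0], [[-0.03, 0.034, 0.01], 0], [[-0.03, 0.034, 0.01], 0], [[-0.03, 0.034, 0.01], 0], [[-0.03, 0.034, 0.01], 0], [[-0.03, 0.034, 0.01], 0], [[-0.03, 0.034, 0.01], 0], [[-0.0218, 0.0254, 0], 0]]' --jaw 0.3

```text
t: 2.3
tool_pos: [0.4756, 0.2012, 0.1574]
tool_rot: [-2.551, -1.833, 0.004]
contact_force: [-0.5, 0.5, 1.1]
opening: 0.0598
grip_force: 0.0
```

```bash
python3 s.py .473 .2017 .077
python3 - <<'E'
from h import *
d=shot('side','s1.png'); i=d['image'][215:335,290:450]; cv2.imwrite('pics/s1c.png',cv2.resize(i,None,fx=5,fy=5,interpolation=2))
E
```

```text
t 2.3 pos [0.4756 0.2012 0.1574] F [-0.53  0.54  1.07] T [ 0.05 -0.03 -0.01] open 0.0598 grip 0.0 q [ 0.26 -0.07  1.99 -0.    1.22  0.58] over 0.0726
x yaw 71.41 y yaw -18.59 z [-0.0023 -0.001  -1.    ]
shift in tool [-0.0002 -0.0025  0.0804]
```

View pics/s1c.png

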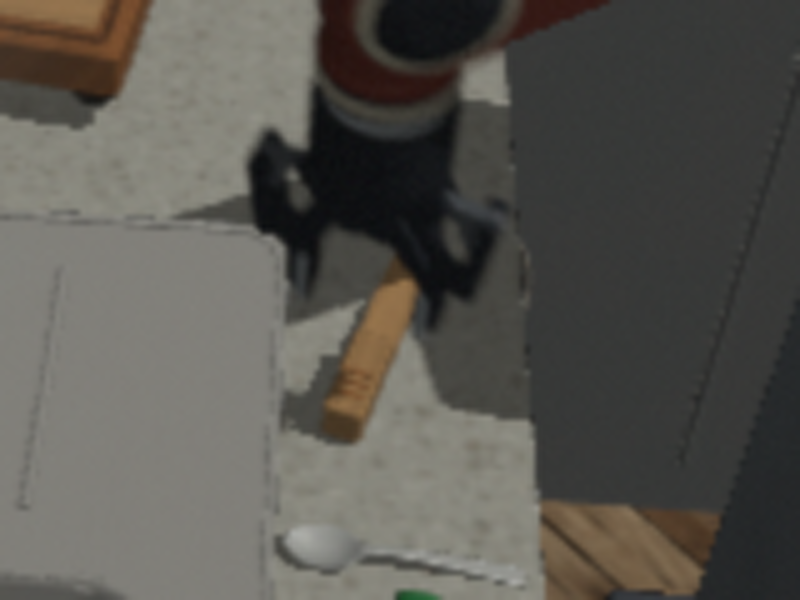

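The side crop shows the open fingers straddling the line of the spacer, with its handle end near (345,425) in the crop. The spoon lies clear beyond it. I'll narrow the jaws and descend.

Call:
drive_tool --rows '[[[0, 0, 0.004], 0], [[0, 0, 0.012], 0], [[0, 0, 0.014], 0], [[0, 0, 0.014], 0], [[0, 0, 0.012], 0], [[0, 0, 0.01], 0], [[0, 0, 0.006], 0], [[0, 0, 0.004], 0], [[0, 0, 0.003], 0], [[0, 0, 0], 0]]' --jaw 0.46

```text
t: 3.35
tool_pos: [0.4757, 0.2037, 0.0798]
tool_rot: [2.55, 1.835, 0.0]
contact_force: [0.1, 0.5, 0.2]
opening: 0.0462
grip_force: 0.0
```

```bash
python3 s.py .473 .2017 .075
```

```text
t 3.35 pos [0.4757 0.2037 0.0798] F [0.11 0.54 0.23] T [ 0.06  0.02 -0.  ] open 0.0462 grip 0.0 q [0.26 0.05 2.02 0.   1.07 0.58] over 0.0726
x yaw 71.49 y yaw -18.51 z [ 0.  0. -1.]
shift in tool [-0.0028 -0.0019  0.0048]
```

Call:
drive_tool --rows '[[[-0.001, -0.001, 0.002], 0], [[-0.001, -0.001, 0.001], 0], [[0, 0, 0], 0]]'

```text
t: 3.65
tool_pos: [0.4729, 0.2023, 0.0769]
tool_rot: [-2.55, -1.835, 0.0]
contact_force: [-0.4, -0.4, 0.4]
opening: 0.046
grip_force: 0.0
```

Call:
drive_tool --rows '[[[0, 0, 0], 0], [[0, 0, 0], 0], [[0, 0, 0], 0], [[0, 0, 0], 0], [[0, 0, 0], 0], [[0, 0, 0], 0]]' --jaw 1 --grip_force 45

```text
t: 4.25
tool_pos: [0.4734, 0.2025, 0.0773]
tool_rot: [2.549, 1.835, 0.001]
contact_force: [0.4, -0.1, 1.8]
opening: 0.0231
grip_force: 44.9
```

```bash
python3 s.py .473 .2017 .075
```

```text
t 4.25 pos [0.4734 0.2025 0.0773] F [ 0.37 -0.06  1.79] T [ 0.06 -0.04 -0.  ] open 0.0231 grip 44.85551297664642 q [ 0.26  0.05  2.02 -0.    1.06  0.58] over 0.0726
x yaw 71.49 y yaw -18.51 z [ 8.e-04  2.e-04 -1.e+00]
shift in tool [-0.0009 -0.0001  0.0023]
```

Gripped at 45 N. I'll lift and turn it toward the block's axis.

Call:
drive_tool --rows '[[[0, 0, -0.005], 0], [[0, 0, -0.015], 0], [[0, 0, -0.015], 0], [[0, 0, -0.01], -0.05], [[0, 0, -0.005], -0.12], [[0, 0, 0], -0.145], [[0, 0, 0], -0.145], [[0, 0, 0], -0.145], [[0, 0, 0], -0.145], [[0, 0, 0], -0.145]]'

```text
t: 5.25
tool_pos: [0.4734, 0.2025, 0.1284]
tool_rot: [1.496, 2.761, 0.002]
contact_force: [-0.6, 0.4, -1.3]
opening: 0.0234
grip_force: 44.5
```

Call:
drive_tool --rows '[[[0, 0, 0], -0.145], [[0, 0, 0], -0.145], [[0, 0, 0], -0.145], [[0, 0, 0], -0.145], [[0, 0, 0], -0.145], [[0, 0, 0], -0.1], [[0, 0, 0], -0.0375], [[0, 0, 0], 0]]'

```text
t: 6.05
tool_pos: [0.4734, 0.2025, 0.1282]
tool_rot: [0.214, 3.133, 0.001]
contact_force: [-0.8, -0.4, -1.3]
opening: 0.0231
grip_force: 44.5
```

```bash
python3 s.py .4493 -.0016 .107
```

```text
t 6.05 pos [0.4734 0.2025 0.1282] F [-0.79 -0.35 -1.28] T [-0.03  0.03 -0.02] open 0.0231 grip 44.48656618595123 q [ 0.26 -0.03  2.01 -0.    1.16 -1.17] over 0.0726
x yaw 172.19 y yaw 82.19 z [ 1.4e-03  3.0e-04 -1.0e+00]
shift in tool [-0.0038 -0.2055  0.0211]
```

Call:
drive_tool --rows '[[[0, -0.01, 0], 0], [[0, -0.025, 0], 0], [[-0.0008, -0.03, 0], 0], [[-0.001, -0.035, 0], 0], [[-0.001, -0.035, 0], 0], [[-0.001, -0.03, 0], 0], [[0, -0.0255, 0], 0], [[0, -0.01, 0], 0], [[0, -0.005, 0], 0], [[0, 0, 0], 0]]'

```text
t: 7.05
tool_pos: [0.4489, -0.0018, 0.1271]
tool_rot: [0.215, 3.134, 0.0]
contact_force: [-0.1, 0.3, -1.0]
opening: 0.0231
grip_force: 44.6
```

```bash
python3 s.py .4493 -.0016 .107
python3 - <<'E'
from h import *
a=shot('top','t2.png')['image'][110:290,270:390]; b=shot('side','s2.png')['image'][180:280,280:400]
a=cv2.resize(a,None,fx=3.3,fy=3.3,interpolation=2);b=cv2.resize(b,None,fx=3.3,fy=3.3,interpolation=2)
b=cv2.copyMakeBorder(b,0,a.shape[0]-b.shape[0],0,0,0); cv2.imwrite('pics/v2.png',np.hstack([a,b]))
E
```

```text
t 7.05 pos [ 0.4489 -0.0018  0.1271] F [-0.08  0.26 -1.04] T [-0.03  0.09  0.  ] open 0.0231 grip 44.580708146095276 q [-0.17 -0.2   2.16  0.    1.18 -1.6 ] over 0.0726
x yaw 172.14 y yaw 82.14 z [ 2.e-04  2.e-04 -1.e+00]
shift in tool [-0.0003  0.0002  0.0201]
```

View pics/v2.png

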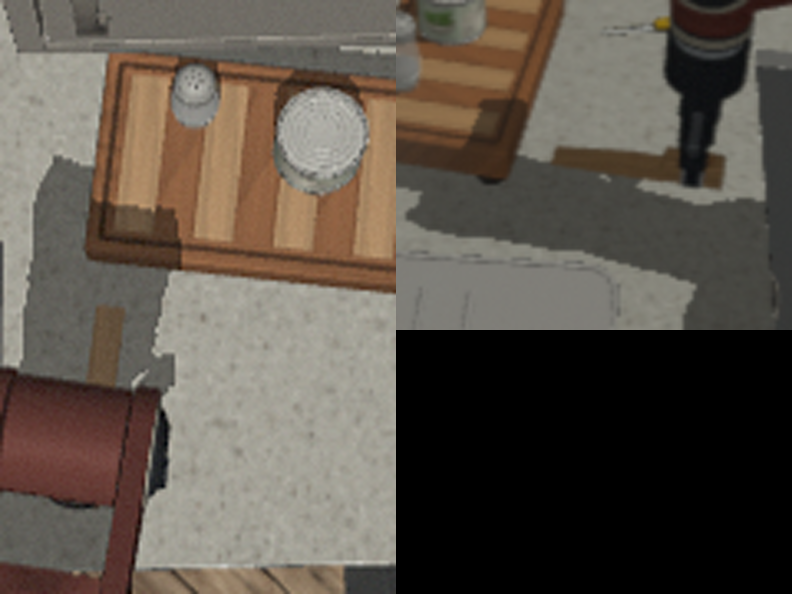

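The crop shows the spacer held level, tip near crop (110,306) in the top view, aimed at the block's left front foot. Next I'll measure its centre line against the foot.

Run:
```python
from m import *
d=vision.get_image('top'); im=d['image']
c=mask(im,(290,200,24,25),60); r=cv2.minAreaRect(c); bp=cv2.boxPoints(r); print(r)
k=np.zeros(im.shape[:2],np.uint8); cv2.drawContours(k,[c],-1,1,-1)
M=[]
for row in range(205,224):
    xs=np.where(k[row])[0]
    if len(xs): M.append(((xs.min()+xs.max())/2,row,len(xs)))
print(M)
P=[]
for x,row,w in M:
    p=ray(d,(x,row),.055); P.append(p[:2])
P=np.array(P); ff=np.array([.6375,-.0274]);u=np.array([.9907,-.1357]);v=np.array([.1357,.9907])
print('rel (x,y) of foot',np.c_[(P-ff)@u,(P-ff)@v].round(4).tolist())
d=vision.get_image('side')
c=mask(d['image'],(325,220,60,20),60); r=cv2.minAreaRect(c);print(r,[((ray(d,p,.053)[:2]-ff)@np.c_[u,v]).round(4).tolist() for p in cv2.boxPoints(r)])
```

```text
((301.3230895996094, 213.4154052734375), (8.6824312210083, 22.326250076293945), 7.125016689300537)
[(np.float64(302.5), 205, 8), (np.float64(302.0), 206, 9), (np.float64(302.0), 207, 9), (np.float64(302.0), 208, 9), (np.float64(302.0), 209, 9), (np.float64(302.0), 210, 9), (np.float64(302.0), 211, 9), (np.float64(301.5), 212, 8), (np.float64(301.0), 213, 9), (np.float64(301.0), 214, 9), (np.float64(301.0), 215, 9), (np.float64(301.0), 216, 9), (np.float64(301.0), 217, 9), (np.float64(301.0), 218, 9), (np.float64(301.0), 219, 9), (np.float64(300.5), 220, 8), (np.float64(300.0), 221, 9), (np.float64(300.0), 222, 9), (np.float64(300.0), 223, 9)]
rel (x,y) of foot [[-0.056, 0.0012], [-0.059, 0.0023], [-0.0618, 0.0019], [-0.0646, 0.0016], [-0.0673, 0.0013], [-0.0701, 0.0009], [-0.0729, 0.0006], [-0.0758, 0.0016], [-0.0787, 0.0027], [-0.0815, 0.0024], [-0.0843, 0.002], [-0.0871, 0.0017], [-0.0898, 0.0014], [-0.0926, 0.001], [-0.0953, 0.0007], [-0.0983, 0.0017], [-0.1012, 0.0028], [-0.1039, 0.0024], [-0.1067, 0.0021]]
((346.6707458496094, 227.96340942382812), (39.0927619934082, 9.938838005065918), 6.340191841125488) [[-0.0542, 0.0231], [-0.0479, -0.0233], [-0.1777, -0.0309], [-0.1802, 0.0151]]
```

Call:
drive_tool --rows '[[[0, -0.0015, 0.005], 0], [[0, 0, 0.012], 0], [[0, 0, 0.012], 0], [[0, 0, 0.01], 0], [[0, 0, 0.005], 0], [[0, 0, 0.003], 0], [[0, 0, 0.001], 0], [[0, 0, 0], 0], [[0, 0, 0], 0]]'

```text
t: 8.15
tool_pos: [0.4491, -0.0032, 0.0794]
tool_rot: [0.214, 3.133, -0.0]
contact_force: [-0.5, -0.2, -1.7]
opening: 0.0235
grip_force: 44.6
```

Call:
drive_tool --rows '[[[0, 0, 0.001], 0], [[0, 0, 0], 0], [[0, 0, 0], 0]]'

```text
t: 8.45
tool_pos: [0.4488, -0.0032, 0.0781]
tool_rot: [0.214, 3.134, -0.0]
contact_force: [-0.5, -0.4, -1.0]
opening: 0.0233
grip_force: 44.6
```

Call:
drive_tool --rows '[[[0, 0, 0.0005], 0], [[0, 0, 0], 0], [[0, 0, 0], 0]]'

```text
t: 8.75
tool_pos: [0.4487, -0.0032, 0.0774]
tool_rot: [-0.214, -3.134, 0.0]
contact_force: [0.0, -0.3, -0.9]
opening: 0.0228
grip_force: 44.6
```

Call:
drive_tool --rows '[[[0, 0, 0.0005], 0], [[0, 0, 0], 0], [[0, 0, 0], 0]]'

```text
t: 9.05
tool_pos: [0.4488, -0.0031, 0.0772]
tool_rot: [-0.214, -3.134, -0.0]
contact_force: [-3.5, -0.1, 4.1]
opening: 0.0232
grip_force: 45.2
```

```bash
python3 s.py
```

```text
t 9.05 pos [ 0.4488 -0.0031  0.0772] F [-3.5  -0.09  4.06] T [ 0.06  0.44 -0.02] open 0.0232 grip 45.18903136253357 q [-0.17 -0.11  2.18 -0.    1.07 -1.61] over 0.0726
x yaw 172.19 y yaw 82.19 z [-2.e-04  0.e+00 -1.e+00]
```

Call:
drive_tool --rows '[[[0, 0, -0.0004], 0], [[-0.004, 0, 0], 0], [[-0.007, 0, 0], 0], [[-0.008, 0, 0], 0], [[-0.008, 0, 0], 0], [[-0.008, 0, 0], 0], [[-0.008, 0, 0], 0], [[-0.005, 0, 0], 0], [[-0.002, 0, 0], 0], [[0, 0, 0], 0]]'

```text
t: 10.05
tool_pos: [0.4987, -0.01, 0.0773]
tool_rot: [0.214, 3.134, -0.0]
contact_force: [0.2, 0.0, -0.3]
opening: 0.0236
grip_force: 44.7
```

Call:
drive_tool --rows '[[[0, 0, 0], 0], [[0, 0, 0], 0]]'

```text
t: 10.25
tool_pos: [0.4982, -0.0099, 0.0773]
tool_rot: [0.214, 3.134, 0.0]
contact_force: [-0.4, -0.3, -0.9]
opening: 0.0233
grip_force: 44.7
```

```bash
python3 s.py
```

```text
t 10.25 pos [ 0.4982 -0.0099  0.0773] F [-0.4  -0.3  -0.89] T [-0.02 -0.01  0.  ] open 0.0233 grip 44.71280872821808 q [-0.17  0.01  2.06  0.    1.06 -1.6 ] over 0.0726
x yaw 172.19 y yaw 82.19 z [ 4.e-04 -0.e+00 -1.e+00]
```

Call:
drive_tool --rows '[[[0, 0, 0.0002], 0], [[-0.002, 0, 0], 0], [[-0.003, 0, 0], 0], [[-0.003, 0, 0], 0], [[-0.003, 0, 0], 0], [[-0.002, 0, 0], 0], [[0, 0, 0], 0], [[0, 0, 0], 0]]'

```text
t: 11.05
tool_pos: [0.5116, -0.0118, 0.0772]
tool_rot: [0.214, 3.133, -0.0]
contact_force: [-1.3, -0.9, 2.1]
opening: 0.0231
grip_force: 45.1
```

```bash
python3 s.py
```

```text
t 11.05 pos [ 0.5116 -0.0118  0.0772] F [-1.3  -0.85  2.11] T [0.03 0.18 0.01] open 0.0231 grip 45.146241188049316 q [-0.17  0.05  2.03  0.    1.06 -1.6 ] over 0.0726
x yaw 172.19 y yaw 82.19 z [ 1.1e-03 -1.0e-04 -1.0e+00]
```

Light contact with the worktop, so I'll creep in.

Call:
drive_tool --rows '[[[-0.001, 0, 0], 0], [[-0.001, 0, 0], 0], [[-0.001, 0, 0], 0], [[0, 0, 0], 0], [[0, 0, 0], 0]]'

```text
t: 11.55
tool_pos: [0.5139, -0.0121, 0.0772]
tool_rot: [-0.214, -3.133, -0.0]
contact_force: [-4.1, 0.6, 5.3]
opening: 0.023
grip_force: 45.4
```

Call:
drive_tool --rows '[[[-0.001, 0, 0], 0], [[-0.001, 0, 0], 0], [[0, 0, 0], 0], [[0, 0, 0], 0]]'

```text
t: 11.95
tool_pos: [0.5158, -0.0123, 0.0772]
tool_rot: [-0.214, -3.133, -0.0]
contact_force: [-4.9, 0.3, 5.4]
opening: 0.023
grip_force: 45.4
```

Call:
drive_tool --rows '[[[0, 0, -0.0004], 0], [[-0.001, 0, 0], 0], [[-0.001, 0, 0], 0], [[-0.001, 0, 0], 0], [[0, 0, 0], 0], [[0, 0, 0], 0]]'

```text
t: 12.55
tool_pos: [0.5192, -0.0128, 0.0773]
tool_rot: [0.214, 3.134, -0.0]
contact_force: [0.6, -0.5, -1.8]
opening: 0.023
grip_force: 44.7
```

```bash
python3 s.py
```

```text
t 12.55 pos [ 0.5192 -0.0128  0.0773] F [ 0.58 -0.47 -1.81] T [ 0.04 -0.02 -0.01] open 0.023 grip 44.67701196670532 q [-0.17  0.06  2.01  0.    1.06 -1.6 ] over 0.0726
x yaw 172.19 y yaw 82.19 z [ 3.e-04 -0.e+00 -1.e+00]
```

Call:
drive_tool --rows '[[[-0.001, 0, 0], 0], [[-0.001, 0, 0], 0], [[-0.001, 0, 0], 0], [[0, 0, 0], 0], [[0, 0, 0], 0]]'

```text
t: 13.05
tool_pos: [0.5221, -0.0132, 0.0775]
tool_rot: [-0.214, -3.134, 0.0]
contact_force: [0.8, 0.4, -1.9]
opening: 0.0231
grip_force: 44.7
```

```bash
python3 s.py
```

```text
t 13.05 pos [ 0.5221 -0.0132  0.0775] F [ 0.77  0.38 -1.9 ] T [0.   0.03 0.01] open 0.0231 grip 44.67300832271576 q [-0.17  0.07  2.01 -0.    1.07 -1.6 ] over 0.0726
x yaw 172.19 y yaw 82.19 z [-0. -0. -1.]
```

Call:
drive_tool --rows '[[[-0.001, 0, 0.0001], 0], [[-0.001, 0, 0], 0], [[-0.001, 0, 0], 0], [[0, 0, 0], 0], [[0, 0, 0], 0]]'

```text
t: 13.55
tool_pos: [0.525, -0.0136, 0.0774]
tool_rot: [-0.214, -3.134, -0.0]
contact_force: [-0.1, -0.1, -1.1]
opening: 0.0231
grip_force: 44.7
```

```bash
python3 s.py
```

```text
t 13.55 pos [ 0.525  -0.0136  0.0774] F [-0.11 -0.07 -1.07] T [-0.04  0.01 -0.02] open 0.0231 grip 44.67388987541199 q [-0.17  0.08  2.    0.    1.07 -1.6 ] over 0.0726
x yaw 172.19 y yaw 82.19 z [-1.e-04  0.e+00 -1.e+00]
```

Call:
drive_tool --rows '[[[-0.001, 0, 0], 0], [[-0.001, 0, 0], 0], [[-0.001, 0, 0], 0], [[0, 0, 0], 0], [[0, 0, 0], 0]]'

```text
t: 14.05
tool_pos: [0.528, -0.014, 0.0774]
tool_rot: [-0.214, -3.134, -0.0]
contact_force: [0.5, 0.3, -0.3]
opening: 0.0232
grip_force: 44.7
```

Call:
drive_tool --rows '[[[-0.001, 0, 0], 0], [[-0.001, 0, 0], 0], [[-0.001, 0, 0], 0], [[0, 0, 0], 0], [[0, 0, 0], 0]]'

```text
t: 14.55
tool_pos: [0.531, -0.0144, 0.0774]
tool_rot: [-0.214, -3.134, 0.0]
contact_force: [-0.0, 0.2, -0.6]
opening: 0.0229
grip_force: 44.7
```

Call:
drive_tool --rows '[[[-0.001, 0, 0], 0], [[-0.001, 0, 0], 0], [[-0.001, 0, 0], 0], [[0, 0, 0], 0], [[0, 0, 0], 0]]'

```text
t: 15.05
tool_pos: [0.534, -0.0149, 0.0774]
tool_rot: [0.214, 3.134, -0.0]
contact_force: [0.4, 0.3, -0.6]
opening: 0.023
grip_force: 44.7
```

Call:
drive_tool --rows '[[[-0.001, 0, 0], 0], [[-0.001, 0, 0], 0], [[-0.001, 0, 0], 0], [[0, 0, 0], 0], [[0, 0, 0], 0]]'

```text
t: 15.55
tool_pos: [0.5369, -0.0152, 0.0774]
tool_rot: [-0.214, -3.134, 0.0]
contact_force: [-0.5, -0.5, -0.9]
opening: 0.0235
grip_force: 44.7
```

Call:
drive_tool --rows '[[[-0.001, 0, 0], 0], [[-0.001, 0, 0], 0], [[-0.001, 0, 0], 0], [[0, 0, 0], 0], [[0, 0, 0], 0]]'

```text
t: 16.05
tool_pos: [0.5399, -0.0157, 0.0774]
tool_rot: [-0.214, -3.134, 0.0]
contact_force: [0.9, 0.2, -0.9]
opening: 0.0231
grip_force: 44.7
```

Call:
drive_tool --rows '[[[-0.001, 0, 0], 0], [[-0.001, 0, 0], 0], [[-0.001, 0, 0], 0], [[0, 0, 0], 0], [[0, 0, 0], 0]]'

```text
t: 16.55
tool_pos: [0.5429, -0.0161, 0.0774]
tool_rot: [-0.214, -3.134, -0.0]
contact_force: [-0.9, 0.2, -2.1]
opening: 0.0231
grip_force: 44.7
```

Call:
drive_tool --rows '[[[-0.001, 0, 0], 0], [[-0.001, 0, 0], 0], [[0, 0, 0], 0], [[0, 0, 0], 0]]'

```text
t: 16.95
tool_pos: [0.5449, -0.0163, 0.0774]
tool_rot: [0.214, 3.134, 0.0]
contact_force: [-0.1, -0.4, -1.5]
opening: 0.0232
grip_force: 44.7
```

```bash
python3 s.py
```

```text
t 16.95 pos [ 0.5449 -0.0163  0.0774] F [-0.14 -0.35 -1.51] T [0.08 0.04 0.01] open 0.0232 grip 44.673460721969604 q [-0.17  0.12  1.95  0.    1.07 -1.6 ] over 0.0726
x yaw 172.19 y yaw 82.19 z [ 0.  0. -1.]
```

Call:
drive_tool --rows '[[[-0.001, 0, 0], 0], [[-0.001, 0, 0], 0], [[-0.001, 0, 0], 0], [[0, 0, 0], 0], [[0, 0, 0], 0]]'

```text
t: 17.45
tool_pos: [0.5478, -0.0167, 0.0774]
tool_rot: [-0.214, -3.134, 0.0]
contact_force: [-0.6, -0.2, -0.9]
opening: 0.0234
grip_force: 44.7
```

Call:
drive_tool --rows '[[[-0.001, 0, 0], 0], [[-0.001, 0, 0], 0], [[-0.001, 0, 0], 0], [[0, 0, 0], 0], [[0, 0, 0], 0]]'

```text
t: 17.95
tool_pos: [0.5508, -0.0171, 0.0774]
tool_rot: [-0.214, -3.134, 0.0]
contact_force: [0.3, 0.6, -1.6]
opening: 0.0231
grip_force: 44.6
```

Call:
drive_tool --rows '[[[-0.001, 0, 0], 0], [[-0.001, 0, 0], 0], [[-0.001, 0, 0], 0], [[0, 0, 0], 0], [[0, 0, 0], 0]]'

```text
t: 18.45
tool_pos: [0.5534, -0.0175, 0.0773]
tool_rot: [-0.214, -3.133, -0.0]
contact_force: [-2.1, 0.6, 0.9]
opening: 0.0232
grip_force: 44.8
```

```bash
python3 s.py;python3 - <<'E'
from h import *
b=shot('side','s3.png')['image'][175:265,280:380]
cv2.imwrite('pics/v3.png',cv2.resize(b,None,fx=6,fy=6,interpolation=2))
E
```

```text
t 18.45 pos [ 0.5534 -0.0175  0.0773] F [-2.1   0.58  0.87] T [ 0.03  0.5  -0.02] open 0.0232 grip 44.83219385147095 q [-0.17  0.14  1.93 -0.    1.07 -1.6 ] over 0.0726
x yaw 172.19 y yaw 82.19 z [-1.1e-03  1.0e-04 -1.0e+00]
```

View pics/v3.png

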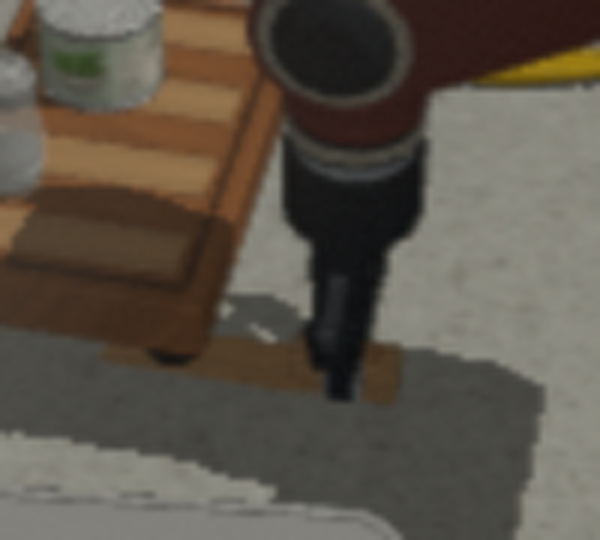

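The spacer runs under the foot (foot at crop (172,352), tip at (105,350)) and the push has started to rise. I'll go in 1 mm steps now.

Call:
drive_tool --rows '[[[-0.001, 0, 0], 0], [[0, 0, 0], 0], [[0, 0, 0], 0]]'

```text
t: 18.8
tool_pos: [0.5542, -0.0176, 0.0772]
tool_rot: [-0.214, -3.132, -0.0]
contact_force: [-4.5, 1.4, 2.2]
opening: 0.0233
grip_force: 45.0
```

```bash
python3 s.py
```

```text
t 18.8 pos [ 0.5542 -0.0176  0.0772] F [-4.51  1.38  2.24] T [ 0.13  0.69 -0.02] open 0.0233 grip 44.98452544212341 q [-0.17  0.14  1.93 -0.    1.07 -1.6 ] over 0.0726
x yaw 172.19 y yaw 82.19 z [-1.8e-03  2.0e-04 -1.0e+00]
```

Call:
drive_tool --rows '[[[-0.001, 0, 0], 0], [[0, 0, 0], 0], [[0, 0, 0], 0]]'

```text
t: 19.1
tool_pos: [0.5548, -0.0176, 0.0772]
tool_rot: [-0.214, -3.131, -0.0]
contact_force: [-6.9, 1.4, 4.2]
opening: 0.0232
grip_force: 45.3
```

```bash
python3 s.py
```

```text
t 19.1 pos [ 0.5548 -0.0176  0.0772] F [-6.9   1.39  4.21] T [ 0.15  0.98 -0.03] open 0.0232 grip 45.28114378452301 q [-0.17  0.14  1.93 -0.    1.08 -1.6 ] over 0.0726
x yaw 172.2 y yaw 82.2 z [-3.3e-03  4.0e-04 -1.0e+00]
```

Call:
drive_tool --rows '[[[-0.0008, 0, 0], 0], [[0, 0, 0], 0], [[0, 0, 0], 0]]'

```text
t: 19.4
tool_pos: [0.5551, -0.0177, 0.0772]
tool_rot: [-0.213, -3.13, -0.0]
contact_force: [-10.1, 1.1, 5.9]
opening: 0.0231
grip_force: 45.5
```

```bash
python3 s.py
```

```text
t 19.4 pos [ 0.5551 -0.0177  0.0772] F [-10.1    1.1    5.88] T [0.13 1.27 0.01] open 0.0231 grip 45.521387457847595 q [-0.17  0.14  1.92 -0.    1.08 -1.6 ] over 0.0726
x yaw 172.2 y yaw 82.2 z [-4.6e-03  6.0e-04 -1.0e+00]
```

Push is at 10 N. I'll ease the load slightly and let go.

Call:
drive_tool --rows '[[[0.001, 0, -0.0003], 0], [[0, 0, 0], 0], [[0, 0, 0], 0]]'

```text
t: 19.7
tool_pos: [0.555, -0.0177, 0.0773]
tool_rot: [-0.214, -3.133, -0.0]
contact_force: [-5.1, 1.1, -0.1]
opening: 0.0234
grip_force: 44.8
```

Call:
drive_tool --rows '[[[0, 0, 0], 0], [[0, 0, 0], 0], [[0, 0, 0], 0], [[0, 0, 0], 0], [[0, 0, 0], 0]]' --jaw 0.5 --grip_force 20

```text
t: 20.2
tool_pos: [0.5559, -0.0179, 0.078]
tool_rot: [0.214, 3.133, -0.0]
contact_force: [-0.0, -0.5, -0.8]
opening: 0.0428
grip_force: 0.0
```

```bash
python3 s.py
```

```text
t 20.2 pos [ 0.5559 -0.0179  0.078 ] F [-0.01 -0.5  -0.83] T [-0.01  0.01 -0.03] open 0.0428 grip 0.0 q [-0.17  0.14  1.93 -0.    1.07 -1.6 ] over 0.0726
x yaw 172.19 y yaw 82.19 z [ 9.e-04 -2.e-04 -1.e+00]
```

Released cleanly. I'll retreat straight up and back, then look.

Call:
drive_tool --rows '[[[0, 0, -0.003], 0], [[0, 0, -0.01], 0], [[0, 0, -0.02], 0], [[0, 0, -0.02], 0], [[0, 0, -0.02], 0], [[0.01, 0, -0.02], 0], [[0.02, 0, -0.02], 0], [[0.03, 0, -0.01], 0], [[0.02, 0, 0], 0], [[0, 0, 0], 0]]'

```text
t: 21.2
tool_pos: [0.475, -0.0066, 0.2016]
tool_rot: [0.213, 3.133, -0.0]
contact_force: [0.1, -0.1, 0.6]
opening: 0.0427
grip_force: 0.0
```

Call:
drive_tool --rows '[[[0.01, 0.01, 0], 0], [[0.015, 0.03, 0], 0], [[0.015, 0.035, 0], 0], [[0.01, 0.035, 0], 0], [[0, 0.035, 0], 0], [[0, 0.02, 0], 0], [[0, 0.01, 0], 0], [[0, 0, 0], 0]]'

```text
t: 22.0
tool_pos: [0.4507, 0.1743, 0.2006]
tool_rot: [-0.211, -3.134, 0.0]
contact_force: [-0.4, -0.3, -1.0]
opening: 0.0427
grip_force: 0.0
```

```bash
python3 s.py
python3 - <<'E'
from h import *
a=shot('top','t4.png')['image'][115:265,275:415]; b=shot('side','s4.png')['image'][160:260,255:355]
a=cv2.resize(a,(420,450),interpolation=2);b=cv2.resize(b,(380,380),interpolation=2)
b=cv2.copyMakeBorder(b,0,70,0,0,0); cv2.imwrite('pics/v4.png',np.hstack([a,b]))
E
```

```text
t 22.0 pos [0.4507 0.1743 0.2006] F [-0.38 -0.32 -0.97] T [-0.02 -0.02 -0.01] open 0.0427 grip 0.0 q [ 0.21 -0.21  2.04 -0.    1.31 -1.22] over 0.0726
x yaw 172.31 y yaw 82.31 z [-5.e-04 -1.e-04 -1.e+00]
```

View pics/v4.png

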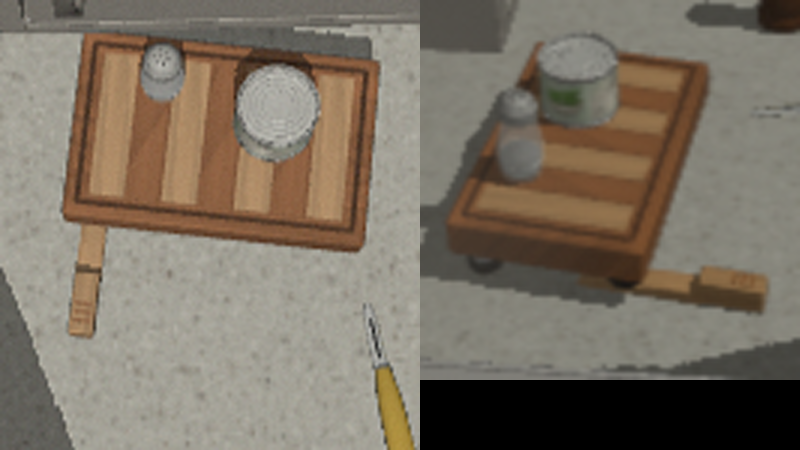

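The spacer is straight under the front left foot: handle at crop (82,310) in the top view, foot over the taper at crop (625,278) in the side view. Everything else is where it was, so I'm handing in.

```bash
python3 -c "
from station import ctrl; print(ctrl.finish_job())"
```

```text
the job is handed in; nothing more can be done
None
```

The spacer is wedged straight and flat under the block's front left foot: I stopped at about 10 N of push and released it, no other object was moved, and I handed the job in at about 22 s.

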